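# Seat a post shoe over its four bench studs and bolt it

## Task

Set the loose post shoe down gently over the four studs on the bench track: lay it on the stud tops with its long side along the track, slide it carefully along the track until its slots drop over the studs and it sits flat and fully home, never forcing it. Then push the sliding bolt fully home over the edge of its plate, let go, and leave the other things on the bench where they are.

Things in the scene. Friction and masses are not known exactly. Their poses are not given: they have to be found in the camera images.
- shoe: Loose post shoe, bare aluminium, 0.45-0.8 kg: flat plate 110 (x) x 170 (y) x 5 mm thick, with a solid square spigot 30 x 30 mm standing 45 mm up from its middle; grip that by two opposite faces. Four through slots centred at x = +-35, y = +-44 mm, each 17 mm along x, 13.5 mm along y. Origin: centre of the underside, z up. Alike when turned 180 deg. It starts flat on the bench.
- spigot_top (a point): Middle of the spigot's flat top, 50 mm above the shoe's underside (70 mm above the bench once seated).
- track: Dark steel track fixed flat to the bench, 280 mm long (its y), x = -134 to +62 mm, 12 mm high. Origin at bench level, z up. On it a bright steel carrier plate, 100 mm (x) x 150 mm (y), top 20 mm above the bench, bears four upright studs: 12 mm diameter, 10 mm tall (tops 30 mm above the bench, rims bevelled 0.7 mm), at x = +-35, y = c +-44 mm. The bolt is on its -x side.
- track_mid (a point): Point of the track at x = y = 0, 30 mm above the bench (stud-top height): the middle of the studs if c were 0. The carrier is clamped anywhere along y from c = -16 to +16 mm; c differs each time and is not measured: find it by feel. Laid on the stud tops, middle within 36 mm of c, the shoe rests level and can be slid along y under its own weight.
- track_seat (a point): Point of the track at x = y = 0, 20 mm above the bench: height of the seated shoe's underside (plate top 25 mm). When its slots meet the studs the shoe drops 10 mm; it then has 0.75 mm play each way along y, 2.5 mm along x, and a further sideways push meets firm resistance. More than 75 N between shoe and track or studs, or letting it fall from a height, counts as forcing.
- bolt (a joint): Slide bolt on the track at y = 0, moving along track +x: 0 = drawn back, 0.028 m = fully home (end stop). Starts 0-4 mm out; about 3 N friction; stays where left. Flat bar 24 mm wide, 27 to 35 mm above the bench; its tip goes from x = -62 (back) to -34 mm (home), over the seated plate's edge at x = -55. Guide cheeks at x = -84 to -70, y = +-14 to +-23 mm, 38 mm high.
- bolt_knob (a point): Middle of the top of the bolt's upright black knob, which is 14 mm (track x) x 20 mm (y) and reaches from 35 to 65 mm above the bench. At track x = -100 mm + bolt travel, y = 0. Can be pushed from its -x side with closed fingers; behind it the bolt's bed lies 27 mm above the bench.
- can: Bystander: white can, 52 mm diameter, 130 mm tall; origin at the centre of its underside.
- carton: Bystander: small brown carton, 120 x 160 x 90 mm; origin at the centre of its underside.
- jar: Bystander: white jar, 60 mm diameter, 90 mm tall; origin at the centre of its underside.
Mind the look-alikes: they are no part of the job. Leave any black, pink or purple look-alike of the shoe alone.

How it is judged:
On the way, in this order (a step that is already met when the one before it is completed fails the run):
1. the shoe has dropped over the studs and lies flat on the carrier, with the bolt still drawn back (z of shoe in the frame of track between 0.0175 and 0.0225 m and x of shoe in the frame of track between -0.005 and 0.005 m and y of shoe in the frame of track between -0.02 and 0.02 m and angle between the z axis of shoe and the z axis of track, either way round below 0.03 rad and angle between the y axis of shoe and the y axis of track, either way round below 0.09 rad and value of joint bolt below 0.01 m), for 0.2 s.
2. the bolt is pushed home over the plate of the seated shoe (z of shoe in the frame of track between 0.0175 and 0.0225 m and x of shoe in the frame of track between -0.005 and 0.005 m and y of shoe in the frame of track between -0.02 and 0.02 m and angle between the z axis of shoe and the z axis of track, either way round below 0.03 rad and angle between the y axis of shoe and the y axis of track, either way round below 0.09 rad and value of joint bolt above 0.0235 m), for 0.2 s.
At the end, for the whole second after the job is handed in: Shoe flat on the carrier, studs through its slots: underside 17.5-22.5 mm above the bench, tilt < 0.03 rad, track-frame x within 5 mm and y within 20 mm of zero, long side within 0.09 rad of the track's, at rest and released; bolt travel over 23.5 mm (all of step 2 and linear speed of shoe below 0.02 m/s and contact force between the fingers and shoe below 0.1 N); the robot touches nothing.
It fails at once if the shoe is forced: pressed, pushed or dropped on the track or studs with more than 75 N (contact force between shoe and track above 75 N).
It fails at once if the can is moved more than 30 mm (distance of can from where it was at the start of the episode above 0.03 m).
It fails at once if the carton is moved more than 30 mm (distance of carton from where it was at the start of the episode above 0.03 m).
It fails at once if the jar is moved more than 30 mm (distance of jar from where it was at the start of the episode above 0.03 m).
It also fails if it takes over 58 s, if anything falls off the work surface, if the arm or the gripper's body presses on something with over 40 N, if the wrist force passes 120 N, or if a joint passes its speed limit or range.

## Robot

A 7-joint arm with a two-finger parallel gripper is mounted at the origin on the work surface. World frame = base frame: x ahead of the robot, y to its left, z up, the work surface at z = 0. Lengths are in m, angles in rad, forces in N, time in s.
With the tool pointing down it reaches from about 0.425 to 0.875 m from the base axis. Payload 9.9 kg.
Tool frame: the origin (TCP) lies at the very end of the fingers, on their centre line; the grasp point (between the pads) lies 19 mm behind it (env.hold_point_z is the distance from the TCP to the grasp point, in m); z points along the fingers, y is the direction in which the jaws open and shut (so a half turn about z gives the same grasp; the last joint's range is limited). The gripper opens to 85 mm and grips with 20 to 120 N. Pads are 22 mm wide; open, the fingers measure 114 mm over their backs; the gripper's body (76 mm by 85 mm) begins 54 mm behind the grasp point. The pads swing forward as they close: fully open they stand 13 mm farther back than shut.
Start: joints at [-1.27, 0.576, 0.025, 1.437, -0.015, 1.129, -0.057], TCP at [0.253, 0.626, 0.231] pointing down, gripper open.
Joint ranges: [-2.76, 2.76], [-0.34, 2.15], [-1.52, 1.57], [0.19, 2.46], [-1.09, 4.23], [0.17, 1.99], [-2.82, 2.82]. Speed limits (rad/s): [2.22, 2.22, 3.01, 3.01, 3.14, 3.14, 3.14].

## Interface

Orientations are given as a rotation vector (axis times angle).
In Python, from plant import env gives the robot as it stands. The module is installed in compiled form; this text tells all that it offers.
- The arm moves only by the tool servo_tool, never from a script. Its argument "deltas" is a list of rows, each an object with "fingers": the opening, from 0 (shut) to 1 (fully open); "offset": the shift along the world's x, y, z in m, a list of three; "rot": the turn, a rotation vector about the world's x, y, z in degrees, a list of three. In form: [{"fingers": fingers, "offset": [tx, ty, tz], "rot": [ax, ay, az]}, ...]. A call has exactly 5 rows; each row shifts and turns the commanded pose from where the row before left it; what a row does not reach is not made up. A row lasts 1/12 s, in which the tool goes at most 41.7 mm and 7.16 degrees, less where a joint would pass 70% of its speed; a pose out of reach is approached as far as the arm can. A call is refused whole if a number of a shift passes 0.0417 or a number of a turn 7.16, either way. A call with a gripper value outside its range is refused whole. The fingers move at their own pace and stop on an object; "squeeze" is the grip in N (left out, the last holds). Time passes only in rows, so rows that do not move let the fingers close, or fill a call up. It gives the time, the measured TCP pose, the force and the opening at its end, in the units of the state.
- env.get_obs(): the state, without advancing time (a new reading comes with each control period).
- env.capture(name): name is "scene" or "top" or "wrist"; returns a dict with "image" (420x560x3 uint8, red, green, blue), "depth" (420x560 float32, m along the optical axis (not along the pixel's ray), 0 where there is no reading), "fx", "fy", "cx", "cy" (pixels), "k1" (the pictures are not rectified: a ray, as slopes to the right and down, at radius r is drawn at 1 + k1 r^2 times it, then the intrinsics apply), "R" (3x3) and "t" (3): a world point X has camera coordinates R X + t. Camera axes: x right, y down, z forward; pixel columns grow to the right and rows downward; lengths in m; the calibration is good to about 2 mm. A picture is of the moment at which its call begins.
- env.hand_in(): hands the job in, once; it reports no verdict.
Trained networks look in the newest picture that a camera, given by its name, has taken for a name from the list of things; names that differ only in an ending like _2 or _b are one class to them, and where a whole thing is asked for, a point or a joint stands for the part that bears it (a point fixed in the world has none). Each returns a list of dicts, best first, with "confidence" (0 to 1); they miss things now and then, are a little off and sometimes report something else, mostly with a low value. They report only what shows in the picture. A call takes as long as a camera call. They do not tell look-alikes from the thing itself.
- env.trace(camera, target): "pixels" (420x560 bool, what is visible of it) and "location" ([column, row] in pixels, amid what is visible of it).
- env.spot_point(camera, target): "location" ([column, row] in pixels: a listed point, or the origin of a listed thing).
The state is a dict: "time": time; "q": joint angles; "dq": joint speeds; "effort": joint torques, N m; "ee_pos": TCP position; "orientation": TCP orientation; "ft_force": force on the tool from outside, world axes, zero at the start; "torque": the same for the moment, N m; "opening": finger opening in m.
Only numpy, scipy, OpenCV 4.12 (cv2) and the standard library are available. Lean on these libraries where they do the work, as an engineer would, in place of code of your own. Each camera call takes 0.05 s, during which the arm holds its last target.

## Working session

There is one attempt and no reset: what is moved stays moved. The work goes in short steps, Python scripts to look and compute and a tool call to move; the robot and the scene stay as the last step left them, time stands still between calls to the robot, and variables do not carry over. Pictures are saved under pics/ and viewed, and the job is handed in when it is done.

Besides the shell and the picture viewer there is one more tool, called after "Emit:" as name(argument=value, ...) on one line, values as JSON. servo_tool: Moves the arm, as the interface text tells. Its arguments: {"type":"object","properties":{"deltas":{"type":"array","items":{"type":"object","properties":{"fingers":{"type":"number"},"offset":{"type":"array","items":{"type":"number"}},"rot":{"type":"array","items":{"type":"number"}}}}},"squeeze":{"type":"number"}},"required":["deltas"]}

```bash
mkdir -p pics; cat > h.py <<'E'
import numpy as np, cv2
from plant import env
def world(c,u,v,z=None,depth=None):
    # iterate undistort
    x=(u-c['cx'])/c['fx']; y=(v-c['cy'])/c['fy']; xd,yd=x,y
    for _ in range(20):
        f=1+c['k1']*(x*x+y*y); x,y=xd/f,yd/f
    R=np.array(c['R']);t=np.array(c['t'])
    d=R.T@np.array([x,y,1.]); o=-R.T@t
    s=(z-o[2])/d[2] if z is not None else depth
    return o+s*d
def proj(c,X):
    p=np.array(c['R'])@np.array(X)+np.array(c['t']); x,y=p[0]/p[2],p[1]/p[2]; f=1+c['k1']*(x*x+y*y)
    return np.array([c['cx']+c['fx']*x*f,c['cy']+c['fy']*y*f])
def save(c,n): cv2.imwrite('pics/'+n+'.png',c['image'][:,:,::-1])
E
python3 - <<'E'
from h import *
print(env.get_obs())
C={}
for n in ['scene','top','wrist']:
    c=env.capture(n);save(c,n+'0')
    for k in ['shoe','track','can','carton','jar','bolt']:
        for r in env.trace(n,k): print(n,k,r['confidence'],r['location'],r['pixels'].sum())
    for k,z in [('spigot_top',.05),('track_mid',.03),('track_seat',.02),('bolt_knob',.065),('shoe',0),('track',0),('can',0),('carton',0),('jar',0)]:
        for r in env.spot_point(n,k): print(n,k,round(r['confidence'],2),r['location'],world(c,*r['location'],z=z).round(4))
E
```

```text
{'time': 0.0, 'q': array([-1.26981826,  0.57651779,  0.02480954,  1.4379217 , -0.0149788 ,
        1.12899201, -0.05648834]), 'dq': array([-6.46888301e-05, -1.99368770e-04, -6.90919831e-04,  1.93606002e-03,
       -1.78084468e-03,  1.78428916e-04, -2.24519645e-03]), 'effort': array([ 6.33486616e-04, -7.65735054e+01,  2.25131169e+00, -2.85983652e+01,
        1.54728256e-02,  1.26200283e-02,  3.26930308e-05]), 'ee_pos': array([0.25317458, 0.625228  , 0.23044668]), 'orientation': array([-6.00513008e-01, -3.08342837e+00,  2.57367629e-03]), 'ft_force': array([0.25397954, 0.63390494, 0.2713575 ]), 'torque': array([ 0.07373209, -0.05096179,  0.00631422]), 'opening': 0.0851704057728671}
scene shoe 0.95 [262.5, 284.2] 2477
scene shoe 0.9 [217.5, 230.4] 1896
scene shoe 0.83 [311.6, 350.8] 3172
scene shoe 0.6 [136.8, 241.6] 1940
scene shoe 0.28 [348.2, 186.7] 4638
scene track 0.91 [348.5, 185.5] 4672
scene can 0.83 [374.8, 247.4] 775
scene carton 0.79 [176.0, 342.2] 4838
scene jar 0.7 [396.0, 124.9] 491
scene spigot_top 0.91 [262.4, 273.1] [ 0.5702 -0.2172  0.05  ]
scene spigot_top 0.8 [217.1, 
[... 1568 characters left out ...]
 ]
top bolt_knob 0.62 [219.0, 213.8] [0.5048 0.2049 0.065 ]
top shoe 0.89 [359.2, 144.4] [ 0.7763 -0.2902  0.    ]
top shoe 0.8 [328.5, 253.7] [ 0.3762 -0.1784  0.    ]
top shoe 0.7 [437.1, 269.8] [ 0.324  -0.5589  0.    ]
top shoe 0.66 [373.9, 302.5] [ 0.2079 -0.3363  0.    ]
top shoe 0.64 [342.1, 200.4] [ 0.5682 -0.2271  0.    ]
top shoe 0.49 [412.3, 211.0] [ 0.5322 -0.4772  0.    ]
top track 0.68 [225.6, 187.4] [0.6119 0.193  0.    ]
top can 0.78 [275.7, 150.4] [0.7513 0.014  0.    ]
top carton 0.58 [412.8, 207.8] [ 0.5438 -0.4792  0.    ]
top jar 0.64 [145.7, 195.4] [0.5796 0.4816 0.    ]
top jar 0.6 [220.9, 214.5] [0.5125 0.207  0.    ]
top jar 0.53 [273.0, 147.1] [0.7636 0.024  0.    ]
```

View pics/scene0.png

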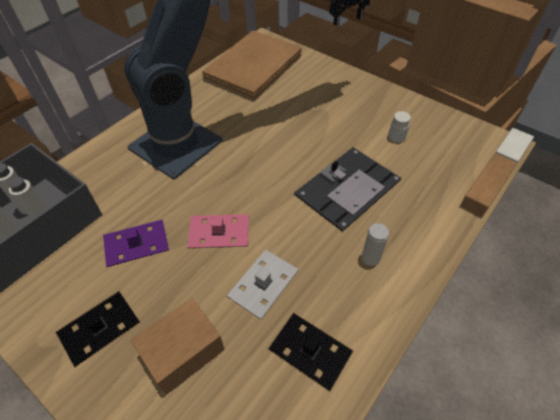

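View pics/top0.png

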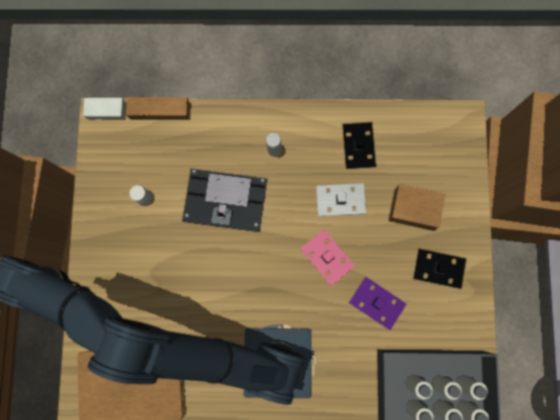

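View pics/wrist0.png

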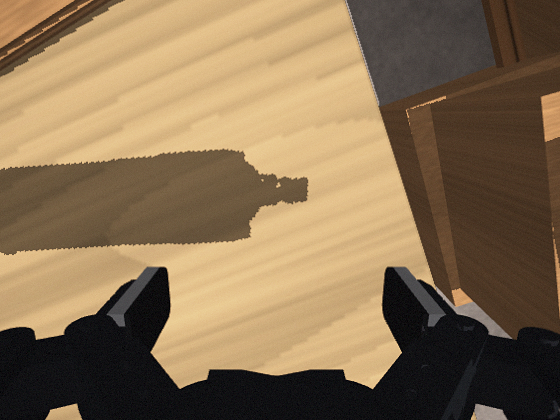

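The aluminium shoe is the white-grey plate at about (341,199) in the top view. The pink, purple and black plates are look-alikes. The track is at about (226,197) with its bolt on the side nearer the robot. Next I'll measure orientations.

```bash
cat > m.py <<'E'
from h import *
def rect(c,px,z):
    cs,_=cv2.findContours(px.astype(np.uint8),cv2.RETR_EXTERNAL,cv2.CHAIN_APPROX_NONE)
    k=max(cs,key=cv2.contourArea)[:,0]
    P=np.array([world(c,*p,z=z)[:2] for p in k.astype(float)])
    (cx,cy),(w,h),a=cv2.minAreaRect((P*1000).astype(np.float32))
    b=cv2.boxPoints(((cx,cy),(w,h),a)); e=[b[1]-b[0],b[2]-b[1]]; l=max(e,key=np.linalg.norm)
    ang=np.degrees(np.arctan2(l[1],l[0])); ang=(ang)%180
    return (round(cx,1),round(cy,1)),(round(w),round(h)),round(ang-90,2)
E
python3 - <<'E'
from m import *
for n in ['top','scene']:
    c=env.capture(n)
    for r in env.trace(n,'shoe'):
        u,v=r['location']; w=world(c,u,v,z=.005)
        col=np.median(c['image'][r['pixels']],axis=0)
        print(n,'shoe',r['confidence'],col,rect(c,r['pixels'],.005))
    for r in env.trace(n,'track')[:1]: print(n,'track',rect(c,r['pixels'],.012))
c=env.capture('top')
cv2.imwrite('pics/topz.png',cv2.resize(c['image'][150:250,170:380,::-1],None,fx=3.8,fy=3.8,interpolation=cv2.INTER_CUBIC))
d=c['depth']; print(d[197,227],d[199,320])
c=env.capture('scene')
cv2.imwrite('pics/scz.png',cv2.resize(c['image'][140:330,210:420,::-1],None,fx=3,fy=3,interpolation=cv2.INTER_CUBIC))
E
```

```text
top shoe 0.97 [15. 15. 16.] ((774.0, -288.7), (171, 110), np.float32(-86.3))
top shoe 0.9 [184. 186. 180.] ((573.6, -222.9), (113, 179), np.float32(3.98))
top shoe 0.85 [16. 16. 16.] ((330.3, -566.7), (171, 112), np.float32(-10.82))
top shoe 0.71 [ 92.  43. 120.] ((207.1, -348.5), (169, 112), np.float32(-32.99))
top shoe 0.6 [204. 113. 136.] ((363.9, -173.2), (168, 114), np.float32(-47.67))
top track ((564.3, 193.9), (281, 199), np.float32(-7.07))
scene shoe 0.75 [21. 19. 20.] ((772.6, -285.0), (173, 115), np.float32(-86.4))
scene shoe 0.74 [ 85.  41. 103.] ((205.1, -343.9), (170, 117), np.float32(-33.31))
scene shoe 0.73 [17. 16. 17.] ((329.7, -563.6), (173, 121), np.float32(-10.94))
scene shoe 0.61 [163. 159. 154.] ((572.0, -219.4), (111, 170), np.float32(3.53))
scene shoe 0.55 [178.  99. 116.] ((363.8, -171.1), (172, 114), np.float32(-49.22))
scene track ((568.8, 193.9), (288, 202), np.float32(-7.6))
1.9094492 1.9122114
```

View pics/topz.png

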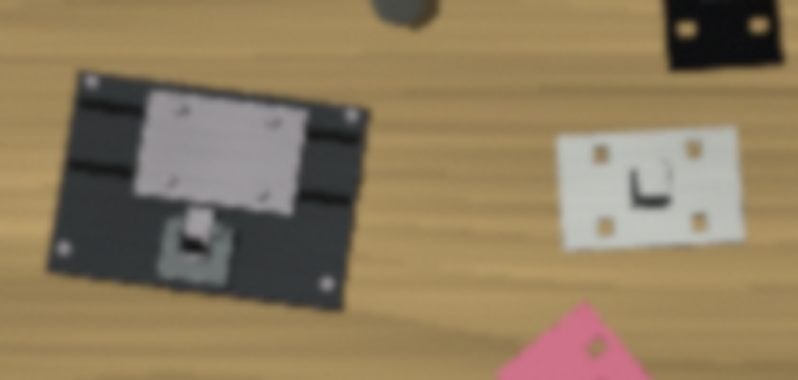

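View pics/scz.png

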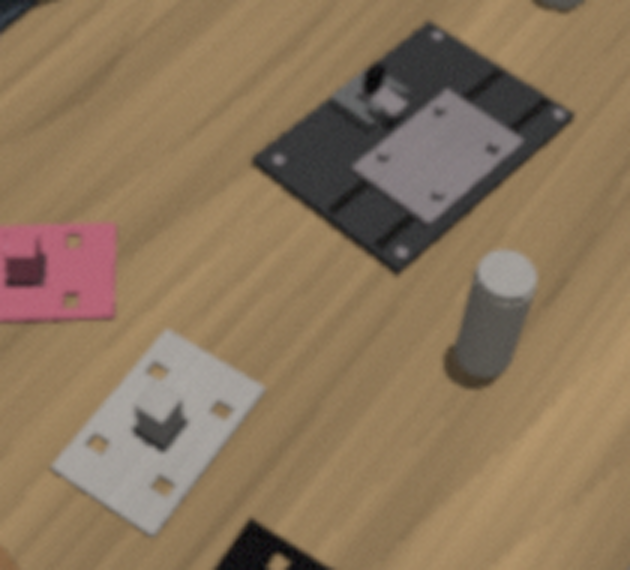

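Emit:
servo_tool(deltas=[{"fingers": 1, "offset": [0.0128, -0.0338, 0], "rot": [0, 0, 1.03]}, {"fingers": 1, "offset": [0.0128, -0.0338, 0], "rot": [0, 0, 1.03]}, {"fingers": 1, "offset": [0.0128, -0.0338, 0], "rot": [0, 0, 1.03]}, {"fingers": 1, "offset": [0.0128, -0.0338, 0], "rot": [0, 0, 1.03]}, {"fingers": 1, "offset": [0.0128, -0.0338, 0], "rot": [0, 0, 1.03]}], squeeze=25)

```text
time: 3.22
ee_pos: [0.3177, 0.455, 0.2314]
orientation: [0.46, 3.108, 0.0]
ft_force: [0.9, -0.1, -0.4]
opening: 0.0855
```

Emit:
servo_tool(deltas=[{"fingers": 1, "offset": [0.0128, -0.0338, 0], "rot": [0, 0, 1.03]}, {"fingers": 1, "offset": [0.0128, -0.0338, 0], "rot": [0, 0, 1.03]}, {"fingers": 1, "offset": [0.0128, -0.0338, 0], "rot": [0, 0, 1.03]}, {"fingers": 1, "offset": [0.0128, -0.0338, 0], "rot": [0, 0, 1.03]}, {"fingers": 1, "offset": [0.0128, -0.0338, 0], "rot": [0, 0, 1.03]}])

```text
time: 3.63
ee_pos: [0.3817, 0.286, 0.2315]
orientation: [0.32, 3.125, 0.001]
ft_force: [0.4, -0.3, 0.2]
opening: 0.0852
```

Emit:
servo_tool(deltas=[{"fingers": 1, "offset": [0.0128, -0.0338, 0], "rot": [0, 0, 1.03]}, {"fingers": 1, "offset": [0.0128, -0.0338, 0], "rot": [0, 0, 1.03]}, {"fingers": 1, "offset": [0, 0, 0], "rot": [0, 0, 0]}, {"fingers": 1, "offset": [0, 0, 0], "rot": [0, 0, 0]}, {"fingers": 1, "offset": [0, 0, 0], "rot": [0, 0, 0]}])

```text
time: 4.05
ee_pos: [0.407, 0.2205, 0.2315]
orientation: [0.266, 3.13, 0.001]
ft_force: [0.1, 0.9, -0.1]
opening: 0.0855
```

```bash
python3 - <<'E'
from h import *
c=env.capture('wrist');save(c,'w1')
R=np.array(c['R']);print(-R.T@np.array(c['t']),R[2])
E
```

```text
[0.34076259 0.23155227 0.37447485] [ 0.26192915 -0.04458948 -0.96405648]
```

View pics/w1.png

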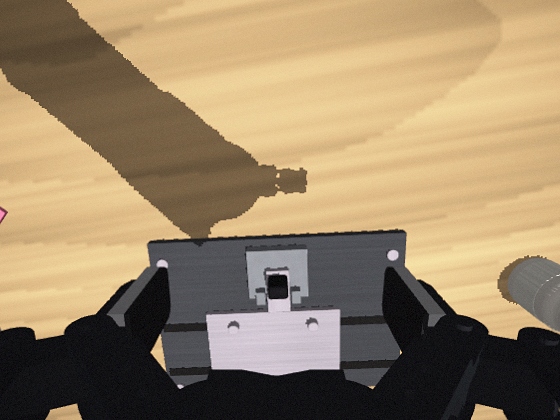

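```bash
python3 - <<'E'
from h import *
im=cv2.imread('pics/w1.png')
cv2.imwrite('pics/w1z.png',cv2.resize(im[220:390,140:410],None,fx=2.9,fy=2.9,interpolation=cv2.INTER_CUBIC))
E
```

```text
(no output)
```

View pics/w1z.png

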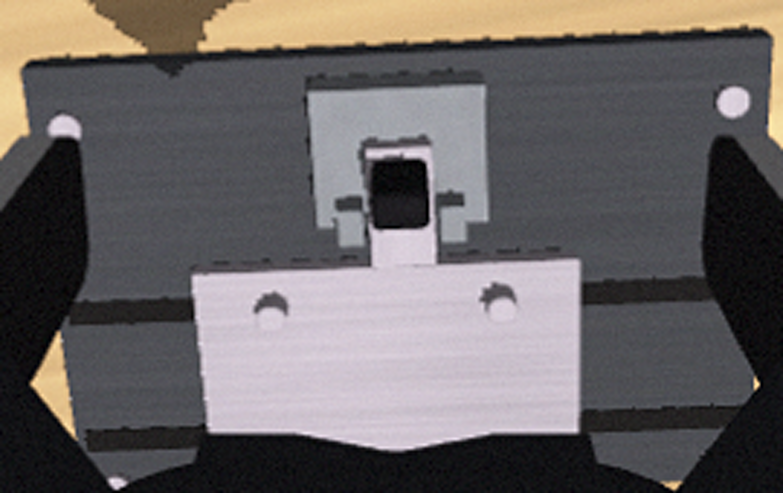

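```bash
cat > trk.py <<'E'
from h import *
def fit(c,feats,c0=None):
    # unknown: tx,ty,yaw,c ; feats: (u,v),(x,y,z,flag c)
    from scipy.optimize import least_squares
    W=np.array([world(c,*p,z=f[2])[:2] for p,f in feats])
    def res(q):
        tx,ty,a,cc=q; ca,sa=np.cos(a),np.sin(a); r=[]
        for w,(p,f) in zip(W,feats):
            x,y=f[0],f[1]+f[3]*cc
            r+=[tx+ca*x-sa*y-w[0],ty+sa*x+ca*y-w[1]]
        return r
    s=least_squares(res,[.6,.19,-.12,0]); return s.x,np.array(s.fun).reshape(-1,2)
E
python3 - <<'E'
from trk import *
c=env.capture('wrist')
z=lambda u,v:(140+(u+.5)/2.9-.5,220+(v+.5)/2.9-.5)
F=[(z(26,68),(-.134,.14,.012,0)),(z(770,39),(-.134,-.14,.012,0)),(z(270,318),(-.035,.044,.03,1)),(z(502,309),(-.035,-.044,.03,1)),(z(192,271),(-.05,.075,.02,1)),(z(580,258),(-.05,-.075,.02,1)),(z(63,127),(-.12,.125,.012,0)),]
F=F[:6]
q,r=fit(c,F); print(q,np.degrees(q[2])); print((r*1000).round(1))
E
```

```text
[0.45452564 0.21202656 3.07321881 0.01311839] 176.08246722653905
[[128.3 -11.1]
 [112.5  -5.4]
 [-72.6   5.6]
 [-77.5   6.1]
 [-40.8   1.6]
 [-50.    3.3]]
```

```bash
python3 - <<'E'
from trk import *
c=env.capture('wrist')
z=lambda u,v:(140+(u+.5)/2.9-.5,220+(v+.5)/2.9-.5)
F=[(z(26,68),(-.134,-.14,.012,0)),(z(770,39),(-.134,.14,.012,0)),(z(270,318),(-.035,-.044,.03,1)),(z(502,309),(-.035,.044,.03,1)),(z(192,271),(-.05,-.075,.02,1)),(z(580,258),(-.05,.075,.02,1))]
q,r=fit(c,F); print(q,np.degrees(q[2])); print((r*1000).round(1))
for cc in (-23,-14,14,23):pass
print(world(c,*z(400,158),z=.065))
E
```

```text
[ 0.59962029  0.19448635 -0.12726882 -0.00774566] -7.291966240747656
[[-1.3 -2. ]
 [-0.5  2.2]
 [ 0.4  0.2]
 [ 0.7  0.2]
 [ 0.5 -0.7]
 [ 0.2  0.2]]
[0.48460507 0.20956162 0.065     ]
```

Emit:
servo_tool(deltas=[{"fingers": 1, "offset": [0.0005, -0.034, 0], "rot": [0, 0, 1.02]}, {"fingers": 1, "offset": [0.0005, -0.034, 0], "rot": [0, 0, 1.02]}, {"fingers": 1, "offset": [0.0005, -0.034, 0], "rot": [0, 0, 1.02]}, {"fingers": 1, "offset": [0.0005, -0.034, 0], "rot": [0, 0, 1.02]}, {"fingers": 1, "offset": [0.0005, -0.034, 0], "rot": [0, 0, 1.02]}])

```text
time: 4.62
ee_pos: [0.4092, 0.0497, 0.2313]
orientation: [0.12, 3.139, 0.0]
ft_force: [0.4, 0.8, 0.1]
opening: 0.0852
```

Emit:
servo_tool(deltas=[{"fingers": 1, "offset": [0.0005, -0.034, 0], "rot": [0, 0, 1.02]}, {"fingers": 1, "offset": [0.0005, -0.034, 0], "rot": [0, 0, 1.02]}, {"fingers": 1, "offset": [0.0005, -0.034, 0], "rot": [0, 0, 1.02]}, {"fingers": 1, "offset": [0.0005, -0.034, 0], "rot": [0, 0, 1.02]}, {"fingers": 1, "offset": [0.0005, -0.034, 0], "rot": [0, 0, 1.02]}])

```text
time: 5.03
ee_pos: [0.4122, -0.1206, 0.2314]
orientation: [-0.019, 3.141, 0.0]
ft_force: [1.2, 0.7, -0.6]
opening: 0.0851
```

Emit:
servo_tool(deltas=[{"fingers": 1, "offset": [0.0005, -0.034, 0], "rot": [0, 0, 1.02]}, {"fingers": 1, "offset": [0.0005, -0.034, 0], "rot": [0, 0, 1.02]}, {"fingers": 1, "offset": [0.0005, -0.034, 0], "rot": [0, 0, 1.02]}, {"fingers": 1, "offset": [0, 0, 0], "rot": [0, 0, 0]}, {"fingers": 1, "offset": [0, 0, 0], "rot": [0, 0, 0]}])

```text
time: 5.45
ee_pos: [0.4136, -0.2229, 0.2311]
orientation: [0.094, -3.14, 0.001]
ft_force: [0.4, -0.3, 0.8]
opening: 0.0852
```

```bash
python3 - <<'E'
from m import *
c=env.capture('wrist');save(c,'w2')
for r in env.trace('wrist','shoe'):
    print(r['confidence'],r['location'],rect(c,r['pixels'],.005))
for r in env.spot_point('wrist','spigot_top'): print(r['confidence'],r['location'],world(c,*r['location'],z=.05))
im=c['image'][:,:,::-1]
cv2.imwrite('pics/w2z.png',cv2.resize(im[190:400,130:420],None,fx=2.7,fy=2.7,interpolation=cv2.INTER_CUBIC))
E
```

```text
0.64 [11.4, 86.2] ((343.1, -488.2), (25, 111), np.float32(82.11))
0.6 [269.0, 309.1] ((569.8, -219.3), (115, 170), np.float32(3.99))
0.57 [330.2, 125.6] ((363.2, -171.0), (171, 111), np.float32(-49.88))
0.57 [194.4, 19.5] ((274.5, -319.6), (48, 102), np.float32(3.24))
0.78 [334.7, 137.2] [ 0.36365199 -0.173831    0.05      ]
0.71 [273.0, 336.7] [ 0.57023506 -0.21685682  0.05      ]
```

View pics/w2.png

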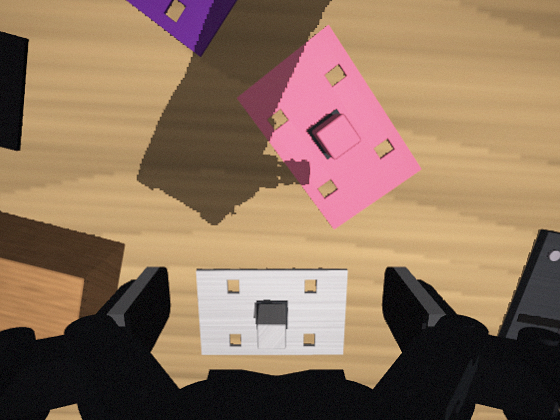

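View pics/w2z.png

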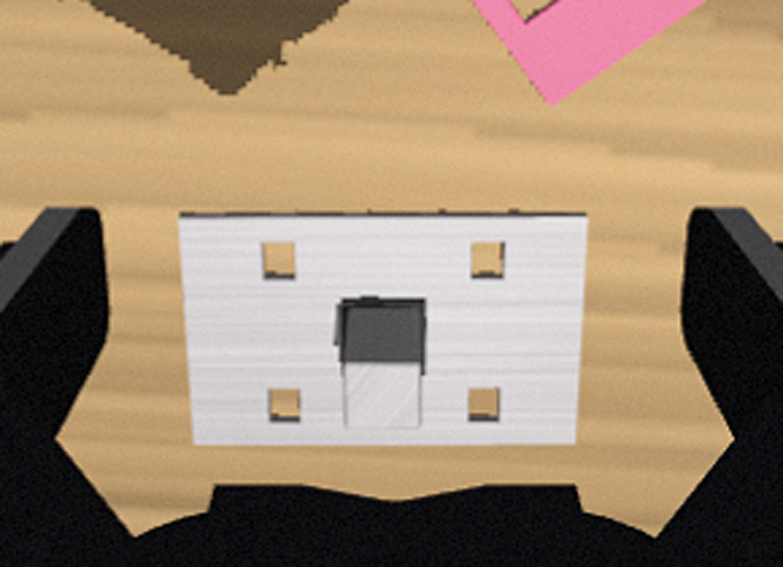

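```bash
python3 - <<'E'
from h import *
c=env.capture('wrist')
z=lambda u,v:(130+(u+.5)/2.7-.5,190+(v+.5)/2.7-.5)
P=np.array([world(c,*z(*p),z=.005) for p in [(180,216),(587,216),(576,443),(194,444)]])
S=np.array([world(c,*z(*p),z=.05) for p in [(344,363),(420,362),(419,429),(345,428)]])
for Q in(P,S):
    print(Q.mean(0).round(4),[np.degrees(np.arctan2(*(Q[i]-Q[j])[1::-1])).round(2)-90 for i,j in((1,0),(2,3))],np.linalg.norm(Q-np.roll(Q,1,0),axis=1).round(4))
from scipy.spatial.transform import Rotation as Ro
o=env.get_obs();print(o['ee_pos'],Ro.from_rotvec(o['orientation']).as_matrix().round(4))
E
```

```text
[ 0.5705 -0.2148  0.005 ] [np.float64(3.6899999999999977), np.float64(3.8599999999999994)] [0.1105 0.169  0.11   0.1704]
[ 0.5702 -0.2153  0.05  ] [np.float64(4.549999999999997), np.float64(2.7900000000000063)] [0.0288 0.029  0.0297 0.0288]
[ 0.41390403 -0.22023225  0.2311842 ] [[-9.979e-01 -6.500e-02 -2.000e-04]
 [-6.500e-02  9.979e-01  6.000e-04]
 [ 2.000e-04  6.000e-04 -1.000e+00]]
```

Emit:
servo_tool(deltas=[{"fingers": 1, "offset": [0.0313, 0.0005, -0.015], "rot": [0, 0, 0]}, {"fingers": 1, "offset": [0.0313, 0.0005, -0.015], "rot": [0, 0, 0]}, {"fingers": 1, "offset": [0.0313, 0.0005, -0.015], "rot": [0, 0, 0]}, {"fingers": 1, "offset": [0.0313, 0.0005, -0.015], "rot": [0, 0, 0]}, {"fingers": 1, "offset": [0.0313, 0.0005, -0.015], "rot": [0, 0, 0]}])

```text
time: 6.07
ee_pos: [0.5719, -0.2174, 0.1556]
orientation: [-0.102, 3.14, 0.001]
ft_force: [0.2, 0.3, 1.9]
opening: 0.0852
```

Emit:
servo_tool(deltas=[{"fingers": 1, "offset": [0, 0, -0.028], "rot": [0, 0, 0]}, {"fingers": 1, "offset": [0, 0, -0.028], "rot": [0, 0, 0]}, {"fingers": 1, "offset": [0, 0, -0.028], "rot": [0, 0, 0]}, {"fingers": 1, "offset": [0, 0, -0.026], "rot": [0, 0, 0]}, {"fingers": 1, "offset": [0, 0, 0], "rot": [0, 0, 0]}])

```text
time: 6.48
ee_pos: [0.5676, -0.2163, 0.0417]
orientation: [0.102, -3.133, -0.005]
ft_force: [-0.8, 0.7, 0.1]
opening: 0.0856
```

```bash
python3 - <<'E'
from h import *
c=env.capture('wrist');save(c,'w3');print(env.get_obs()['ee_pos'])
E
```

```text
[ 0.56869847 -0.21717269  0.04427371]
```

View pics/w3.png

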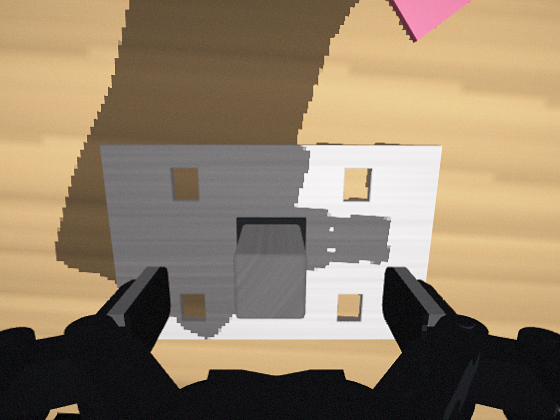

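Emit:
servo_tool(deltas=[{"fingers": 1, "offset": [0.001, -0.001, -0.012], "rot": [0, 0, 0]}, {"fingers": 1, "offset": [0.0005, -0.0005, -0.01], "rot": [0, 0, 0]}, {"fingers": 1, "offset": [0, 0, -0.005], "rot": [0, 0, 0]}, {"fingers": 0.5, "offset": [0, 0, 0], "rot": [0, 0, 0]}, {"fingers": 0.4, "offset": [0, 0, 0], "rot": [0, 0, 0]}], squeeze=40)

```text
time: 6.95
ee_pos: [0.5716, -0.221, 0.0196]
orientation: [-0.098, 3.14, -0.0]
ft_force: [-0.1, 0.7, 0.8]
opening: 0.064
```

Emit:
servo_tool(deltas=[{"fingers": 0.2, "offset": [0, 0, 0], "rot": [0, 0, 0]}, {"fingers": 0, "offset": [0, 0, 0], "rot": [0, 0, 0]}, {"fingers": 0, "offset": [0, 0, 0], "rot": [0, 0, 0]}, {"fingers": 0, "offset": [0, 0, 0], "rot": [0, 0, 0]}, {"fingers": 0, "offset": [0, 0, 0], "rot": [0, 0, 0]}])

```text
time: 7.37
ee_pos: [0.5718, -0.2207, 0.02]
orientation: [-0.098, 3.139, 0.0]
ft_force: [-1.0, 1.8, 6.1]
opening: 0.0294
```

Emit:
servo_tool(deltas=[{"fingers": 0, "offset": [0, 0, 0.01], "rot": [0, 0, 0]}, {"fingers": 0, "offset": [0, 0, 0.015], "rot": [0, 0, 0]}, {"fingers": 0, "offset": [0, 0, 0.02], "rot": [0, 0, 0]}, {"fingers": 0, "offset": [0, 0, 0.02], "rot": [0, 0, 0]}, {"fingers": 0, "offset": [0, 0, 0], "rot": [0, 0, 0]}])

```text
time: 7.78
ee_pos: [0.573, -0.222, 0.088]
orientation: [-0.097, 3.135, -0.003]
ft_force: [0.7, -0.3, -4.1]
opening: 0.0293
```

```bash
python3 - <<'E'
from h import *
o=env.get_obs();print(o['ee_pos'],o['ft_force'],o['orientation'],o['opening'])
c=env.capture('wrist');save(c,'w4')
o=env.get_obs();print(o['ee_pos'],o['ft_force'])
E
```

```text
[ 0.57304566 -0.22199364  0.08800248] [ 0.74940306 -0.26164626 -4.13829797] [-0.09707227  3.13546108 -0.00319913] 0.029326481259903843
[ 0.57243328 -0.22157279  0.08614528] [ 0.06843886  0.90625554 -5.60893714]
```

View pics/w4.png

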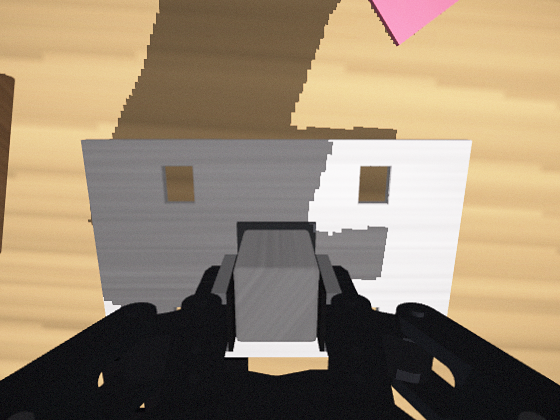

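```bash
python3 - <<'E'
from h import *
c=env.capture('wrist')
ee=env.get_obs()['ee_pos'];print(ee)
zz=ee[2]-.0195+.005
A=[world(c,*p,z=zz) for p in [(82,141.5),(471,141)]]
B=[world(c,*p,z=zz) for p in [(178.5,184),(375,184.5)]]
T=[world(c,*p,z=zz+.045) for p in [(234,267),(319,267),(316,341),(236,341)]]
for Q,dx in((A,.055),(B,.035)):
    Q=np.array(Q); d=Q[1]-Q[0]; L=np.linalg.norm(d[:2]); yaw=np.arctan2(-d[0],d[1]); ctr=Q.mean(0)[:2]+dx*np.array([np.cos(yaw),np.sin(yaw)])
    print(L,np.degrees(yaw),ctr, ctr-ee[:2])
T=np.array(T);print(T.mean(0),np.ptp(T,axis=0))
E
```

```text
[ 0.57157481 -0.22103208  0.08467155]
0.17049070943486308 3.6283903749595336 [ 0.57192626 -0.22161259] [ 0.00035145 -0.00058051]
0.08872369501548089 3.422175164629358 [ 0.57110779 -0.22160318] [-0.00046702 -0.0005711 ]
[ 0.57105152 -0.2216866   0.11517155] [3.13535057e-02 3.09815788e-02 1.38777878e-17]
```

Emit:
servo_tool(deltas=[{"fingers": 0, "offset": [0.001, 0.015, 0.006], "rot": [0, 0, -0.4]}, {"fingers": 0, "offset": [0.002, 0.0295, 0.006], "rot": [0, 0, -0.775]}, {"fingers": 0, "offset": [0.002, 0.0295, 0.006], "rot": [0, 0, -0.775]}, {"fingers": 0, "offset": [0.002, 0.0295, 0.006], "rot": [0, 0, -0.775]}, {"fingers": 0, "offset": [0.002, 0.0295, 0], "rot": [0, 0, -0.775]}], squeeze=40)

```text
time: 8.3
ee_pos: [0.58, -0.0867, 0.1078]
orientation: [0.0, -3.141, -0.0]
ft_force: [1.0, 0.2, -5.0]
opening: 0.0294
```

Emit:
servo_tool(deltas=[{"fingers": 0, "offset": [0.002, 0.0295, 0], "rot": [0, 0, -0.775]}, {"fingers": 0, "offset": [0.002, 0.0295, 0], "rot": [0, 0, -0.775]}, {"fingers": 0, "offset": [0.002, 0.0295, 0], "rot": [0, 0, -0.775]}, {"fingers": 0, "offset": [0.002, 0.0295, 0], "rot": [0, 0, -0.775]}, {"fingers": 0, "offset": [0.002, 0.0295, 0], "rot": [0, 0, -0.775]}])

```text
time: 8.72
ee_pos: [0.5893, 0.0609, 0.1067]
orientation: [-0.105, -3.137, 0.001]
ft_force: [0.0, 0.8, -4.3]
opening: 0.0294
```

Emit:
servo_tool(deltas=[{"fingers": 0, "offset": [0.002, 0.0295, 0], "rot": [0, 0, -0.775]}, {"fingers": 0, "offset": [0.002, 0.0295, 0], "rot": [0, 0, -0.775]}, {"fingers": 0, "offset": [0.002, 0.0295, 0], "rot": [0, 0, -0.775]}, {"fingers": 0, "offset": [0.001, 0.015, 0], "rot": [0, 0, -0.4]}, {"fingers": 0, "offset": [0, 0, 0], "rot": [0, 0, 0]}])

```text
time: 9.13
ee_pos: [0.596, 0.1689, 0.1062]
orientation: [-0.169, -3.134, -0.003]
ft_force: [-0.3, 0.4, -4.6]
opening: 0.0295
```

```bash
cat > st.py <<'E'
from h import *
from scipy.spatial.transform import Rotation as Ro
def st():
    o=env.get_obs(); M=Ro.from_rotvec(o['orientation']).as_matrix()
    yaw=np.degrees(np.arctan2(M[1,1],M[0,1]))-90
    print('t',round(o['time'],2),'p',(o['ee_pos']*1000).round(2),'yaw',round(yaw,2),'zax',M[:,2].round(4),'f',o['ft_force'].round(1),'tq',o['torque'].round(2),'op',round(o['opening']*1000,1))
    O=np.array([.5996,.1945]);a=np.radians(-7.3);d=o['ee_pos'][:2]-O
    print('track xy mm',(np.array([d@[np.cos(a),np.sin(a)],d@[-np.sin(a),np.cos(a)]])*1000).round(2))
    return o
E
python3 - <<'E'
from st import *
st()
c=env.capture('wrist');save(c,'w5');st()
c=env.capture('scene')
cv2.imwrite('pics/s5.png',cv2.resize(c['image'][100:300,250:450,::-1],None,fx=3,fy=3,interpolation=cv2.INTER_CUBIC))
st()
E
```

```text
t 9.13 p [596.03 168.88 106.15] yaw -6.18 zax [-0.0029  0.0019 -1.    ] f [-0.3  0.4 -4.6] tq [ 0.03 -0.04 -0.04] op 29.5
track xy mm [ -0.28 -25.86]
t 9.18 p [596.12 165.82 106.3 ] yaw -6.28 zax [-0.0028 -0.     -1.    ] f [ 0.3 -0.9 -5.5] tq [-0.09  0.02  0.03] op 29.2
track xy mm [  0.2  -28.89]
t 9.23 p [596.37 163.51 106.59] yaw -6.42 zax [-0.0025 -0.0012 -1.    ] f [-0.3 -0.6 -4.4] tq [-0.11 -0.02 -0.02] op 29.4
track xy mm [  0.73 -31.14]
```

View pics/w5.png

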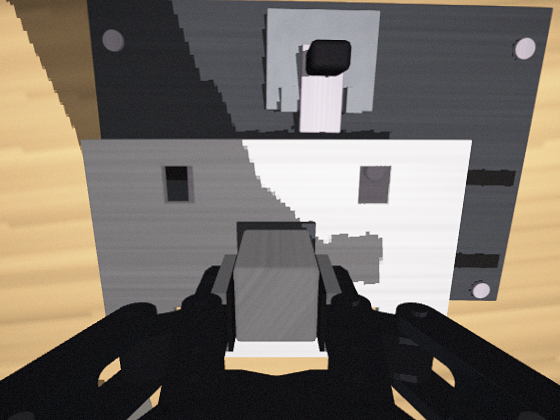

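View pics/s5.png

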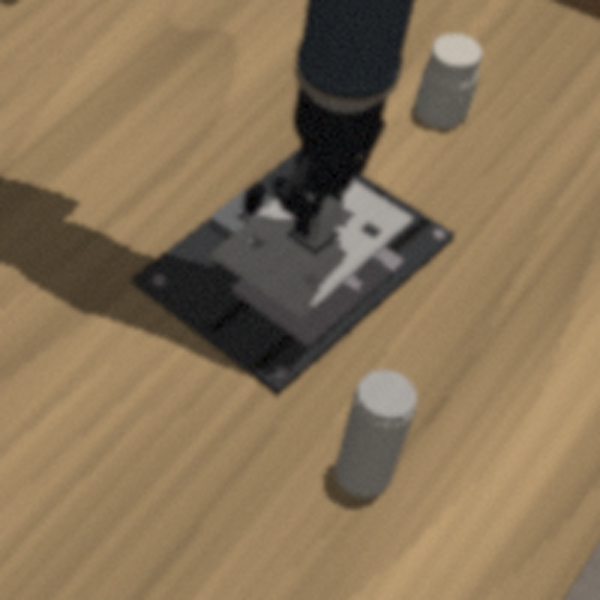

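Emit:
servo_tool(deltas=[{"fingers": 0, "offset": [0.001, 0.006, -0.005], "rot": [0, 0, -0.25]}, {"fingers": 0, "offset": [0.001, 0.006, -0.01], "rot": [0, 0, -0.25]}, {"fingers": 0, "offset": [0, 0.006, -0.012], "rot": [0, 0, -0.25]}, {"fingers": 0, "offset": [0, 0, -0.01], "rot": [0, 0, 0]}, {"fingers": 0, "offset": [0, 0, 0], "rot": [0, 0, 0]}])

```text
time: 9.65
ee_pos: [0.5976, 0.181, 0.068]
orientation: [-0.198, -3.131, 0.003]
ft_force: [-0.5, -0.7, -4.8]
opening: 0.0297
```

Emit:
servo_tool(deltas=[{"fingers": 0, "offset": [0, 0, 0], "rot": [0, 0, 0]}, {"fingers": 0, "offset": [0, 0, 0], "rot": [0, 0, 0]}, {"fingers": 0, "offset": [0, 0, 0], "rot": [0, 0, 0]}, {"fingers": 0, "offset": [0, 0, 0], "rot": [0, 0, 0]}, {"fingers": 0, "offset": [0, 0, 0], "rot": [0, 0, 0]}])

```text
time: 10.07
ee_pos: [0.5997, 0.1809, 0.0718]
orientation: [0.2, 3.134, 0.0]
ft_force: [-0.5, 0.3, -4.4]
opening: 0.0296
```

```bash
python3 - <<'E'
from st import *
c=env.capture('wrist');save(c,'w6');st()
E
```

```text
t 10.12 p [599.69 180.98  71.73] yaw -7.29 zax [ 7.e-04  2.e-04 -1.e+00] f [-0.3  0.1 -5.3] tq [ 0.04 -0.05 -0.01] op 29.0
track xy mm [  1.81 -13.4 ]
```

View pics/w6.png

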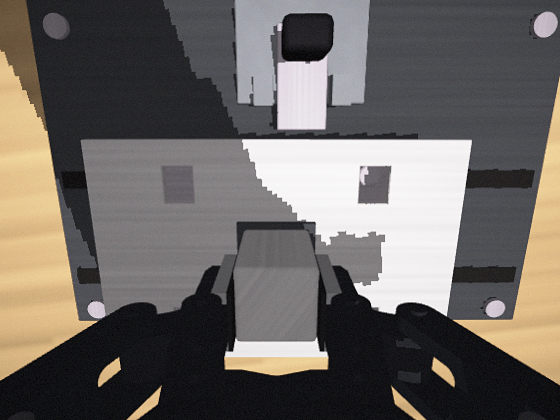

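```bash
python3 - <<'E'
from st import *
c=env.capture('wrist');o=st()
S=np.array([world(c,*p,z=.0125) for p in [(56,25.5),(545,24.5),(96,309),(494.5,308.5)]])
print(S.round(4)); 
for i,j in((0,1),(2,3)):
    d=S[j]-S[i];print('yaw',np.degrees(np.arctan2(-d[0],d[1])),np.linalg.norm(d))
ctr=S.mean(0);print('ctr',ctr)
d=S[2]-S[0];print('len x',np.linalg.norm(d),np.degrees(np.arctan2(d[1],d[0])))
tip=[world(c,*p,z=.035) for p in [(277,129),(327,130)]];print('tip',tip)
a=np.radians(-7.3);T=ctr[:2]+.036*np.array([np.cos(a),np.sin(a)]);print('track origin',T)
zz=o['ee_pos'][2]-.02+.005
A=np.array([world(c,*p,z=zz) for p in [(82,141.5),(471,141)]])
d=A[1]-A[0];yaw=np.arctan2(-d[0],d[1]);C=A.mean(0)[:2]+.055*np.array([np.cos(yaw),np.sin(yaw)]);print('shoe',C,np.degrees(yaw),np.linalg.norm(d))
def tf(p):
    d=np.array(p)[:2]-T;return (np.array([d@[np.cos(a),np.sin(a)],d@[-np.sin(a),np.cos(a)]])*1000).round(2)
print('shoe in track',tf(C),'tip',tf(tip[0]),tf(tip[1]))
E
python3 - <<'E'
import cv2
im=cv2.imread('pics/w6.png');cv2.imwrite('pics/w6z.png',cv2.resize(im[150:220,150:410],None,fx=3,fy=3,interpolation=cv2.INTER_CUBIC))
E
```

```text
t 10.17 p [599.65 181.02  71.67] yaw -7.28 zax [ 6.e-04  2.e-04 -1.e+00] f [-0.5 -0.1 -4.9] tq [-0.02 -0.08 -0.02] op 29.3
track xy mm [  1.77 -13.37]
[[0.475  0.0824 0.0125]
 [0.5064 0.3328 0.0125]
 [0.6374 0.0605 0.0125]
 [0.6694 0.3122 0.0125]]
yaw -7.154814128610037 0.25242331248201555
yaw -7.238234003190109 0.253768075676058
ctr [0.57203338 0.19698728 0.0125    ]
len x 0.1638791329756128 -7.67089411869078
tip [array([0.54043509, 0.18890591, 0.035     ]), array([0.54401931, 0.21317937, 0.035     ])]
track origin [0.60774158 0.19241295]
shoe [0.59913371 0.18115926] -7.228145829241051 0.16966952876381303
shoe in track [ -7.11 -12.26] tip [-66.32 -12.03] [-65.84  12.5 ]
```

View pics/w6z.png

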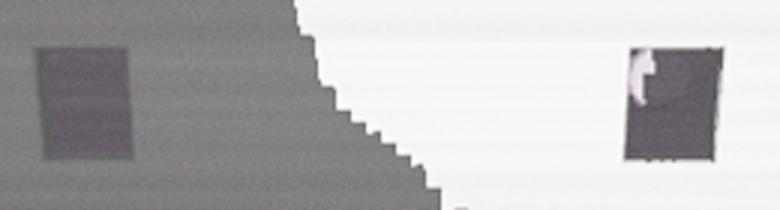

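```bash
python3 - <<'E'
import cv2,numpy as np
im=cv2.imread('pics/w6.png').astype(float)
def g(a):
    b=np.clip((a-40)*4-100,0,255).astype(np.uint8);return cv2.resize(b,None,fx=10,fy=10,interpolation=cv2.INTER_CUBIC)
l=im[160:210,157:199].mean(2); r=im[160:210,353:395].mean(2)
print(np.percentile(l,[1,20,50]),np.percentile(r,[1,20,50]))
def h(a,lo,hi): return cv2.resize(np.clip((a-lo)/(hi-lo)*255,0,255).astype(np.uint8),None,fx=9,fy=9,interpolation=cv2.INTER_LINEAR)
cv2.imwrite('pics/w6e.png',np.hstack([h(l,60,120),h(r,40,110)]))
E
```

```text
[ 94.          99.33333333 106.        ] [ 90.66        99.         183.83333333]
```

View pics/w6e.png

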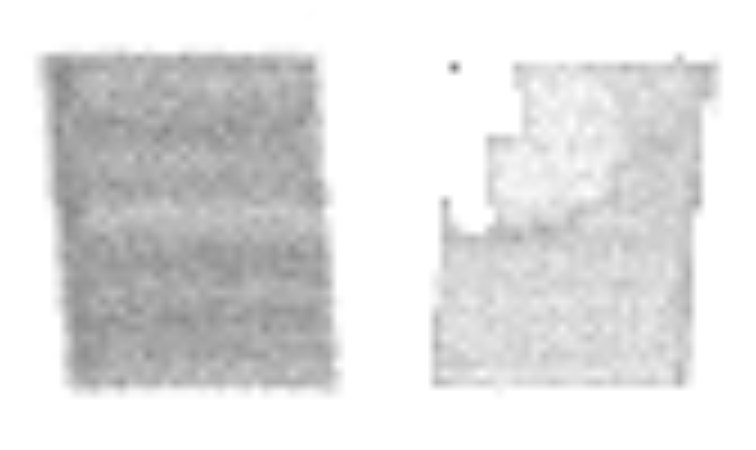

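```bash
python3 - <<'E'
from st import *
c=env.capture('wrist');o=st()
a=np.radians(-7.25);ex=np.array([np.cos(a),np.sin(a)]);ey=np.array([-np.sin(a),np.cos(a)])
r=world(c,380.8,174,z=.0297)[:2]; b=world(c,368,186.4,z=.0297)[:2]
S=ex*(b@ex-.006)+ey*(r@ey-.006)
print('stud',S)
zz=o['ee_pos'][2]-.02+.005
A=np.array([world(c,*p,z=zz) for p in [(82,141.5),(471,141)]]);C=A.mean(0)[:2]+.055*ex
B=world(c,374.5,184.5,z=zz)[:2]; print('slot',B, 'from plate',C-.035*ex+.044*ey)
carrier=S+.035*ex-.044*ey;print('carrier ctr',carrier,'shoe',C,'ee',o['ee_pos'])
d=carrier-C;print('need dx,dy in track',d@ex*1000,d@ey*1000,'slot based',(S-B)@ex*1000,(S-B)@ey*1000)
E
```

```text
t 10.22 p [599.61 181.03  71.58] yaw -7.28 zax [ 4.e-04  2.e-04 -1.e+00] f [ 0.5 -1.1 -4.2] tq [-0.03  0.01  0.01] op 29.5
track xy mm [  1.72 -13.36]
stud [0.56996203 0.23372729]
slot [0.56914197 0.22937524] from plate [0.56989745 0.22923427]
carrier ctr [0.59912945 0.1856621 ] shoe [0.59906487 0.18116909] ee [0.59961127 0.18103403 0.07158185]
need dx,dy in track -0.5029575253506593 4.4652427050389765 slot based 0.2642813908860066 4.420745346029121
```

Emit:
servo_tool(deltas=[{"fingers": 0, "offset": [0, 0, -0.005], "rot": [0, 0, 0]}, {"fingers": 0, "offset": [0, 0, -0.006], "rot": [0, 0, 0]}, {"fingers": 0, "offset": [0, 0, -0.005], "rot": [0, 0, 0]}, {"fingers": 0, "offset": [0, 0, -0.002], "rot": [0, 0, 0]}, {"fingers": 0, "offset": [0, 0, 0], "rot": [0, 0, 0]}])

```text
time: 10.63
ee_pos: [0.5989, 0.1809, 0.0523]
orientation: [-0.199, -3.134, 0.001]
ft_force: [0.2, 0.8, -4.4]
opening: 0.0294
```

Emit:
servo_tool(deltas=[{"fingers": 0, "offset": [0, 0, -0.0005], "rot": [0, 0, 0]}, {"fingers": 0, "offset": [0, 0, -0.0005], "rot": [0, 0, 0]}, {"fingers": 0, "offset": [0, 0, -0.0005], "rot": [0, 0, 0]}, {"fingers": 0, "offset": [0, 0, -0.0005], "rot": [0, 0, 0]}, {"fingers": 0, "offset": [0, 0, 0], "rot": [0, 0, 0]}])

```text
time: 11.05
ee_pos: [0.5995, 0.181, 0.0513]
orientation: [0.199, 3.135, 0.0]
ft_force: [-0.6, 0.5, -5.0]
opening: 0.0295
```

Emit:
servo_tool(deltas=[{"fingers": 0, "offset": [0, 0, -0.0005], "rot": [0, 0, 0]}, {"fingers": 0, "offset": [0, 0, -0.0005], "rot": [0, 0, 0]}, {"fingers": 0, "offset": [0, 0, 0], "rot": [0, 0, 0]}, {"fingers": 0, "offset": [0, 0, 0], "rot": [0, 0, 0]}, {"fingers": 0, "offset": [0, 0, 0], "rot": [0, 0, 0]}])

```text
time: 11.47
ee_pos: [0.5995, 0.181, 0.0503]
orientation: [-0.199, -3.135, 0.0]
ft_force: [0.2, -0.2, -4.5]
opening: 0.0291
```

Emit:
servo_tool(deltas=[{"fingers": 0, "offset": [0, 0, -0.0005], "rot": [0, 0, 0]}, {"fingers": 0, "offset": [0, 0, -0.0005], "rot": [0, 0, 0]}, {"fingers": 0, "offset": [0, 0, 0], "rot": [0, 0, 0]}, {"fingers": 0, "offset": [0, 0, 0], "rot": [0, 0, 0]}, {"fingers": 0, "offset": [0, 0, 0], "rot": [0, 0, 0]}])

```text
time: 11.88
ee_pos: [0.5996, 0.1811, 0.0499]
orientation: [0.199, 3.135, 0.0]
ft_force: [-2.5, -1.0, 6.1]
opening: 0.03
```

Emit:
servo_tool(deltas=[{"fingers": 0, "offset": [0.0001, 0.0005, 0], "rot": [0, 0, 0]}, {"fingers": 0, "offset": [0, 0.0005, 0], "rot": [0, 0, 0]}, {"fingers": 0, "offset": [0.0001, 0.0005, 0], "rot": [0, 0, 0]}, {"fingers": 0, "offset": [0, 0.0005, 0], "rot": [0, 0, 0]}, {"fingers": 0, "offset": [0.0001, 0.0005, 0], "rot": [0, 0, 0]}], squeeze=25)

```text
time: 12.3
ee_pos: [0.5999, 0.1817, 0.0499]
orientation: [0.202, 3.135, -0.003]
ft_force: [-2.0, -6.8, 5.7]
opening: 0.0298
```

Emit:
servo_tool(deltas=[{"fingers": 0, "offset": [0.0001, 0.0003, 0], "rot": [0, 0, 0]}, {"fingers": 0, "offset": [0, 0.0003, 0], "rot": [0, 0, 0]}, {"fingers": 0, "offset": [0, 0.0002, 0], "rot": [0, 0, 0]}, {"fingers": 0, "offset": [0, 0.0002, 0], "rot": [0, 0, 0]}, {"fingers": 0, "offset": [0, 0, 0], "rot": [0, 0, 0]}])

```text
time: 12.72
ee_pos: [0.6003, 0.1828, 0.0499]
orientation: [0.202, 3.134, -0.002]
ft_force: [-2.1, -4.9, 5.6]
opening: 0.0295
```

Emit:
servo_tool(deltas=[{"fingers": 0, "offset": [0, 0.0003, 0], "rot": [0, 0, 0]}, {"fingers": 0, "offset": [0, 0.0003, 0], "rot": [0, 0, 0]}, {"fingers": 0, "offset": [0, 0.0002, 0], "rot": [0, 0, 0]}, {"fingers": 0, "offset": [0, 0.0002, 0], "rot": [0, 0, 0]}, {"fingers": 0, "offset": [0, 0, 0], "rot": [0, 0, 0]}])

```text
time: 13.13
ee_pos: [0.5998, 0.186, 0.049]
orientation: [-0.199, -3.135, -0.001]
ft_force: [-0.1, 0.4, -5.9]
opening: 0.0294
```

Emit:
servo_tool(deltas=[{"fingers": 0, "offset": [0, 0.0003, 0], "rot": [0, 0, 0]}, {"fingers": 0, "offset": [0, 0.0003, 0], "rot": [0, 0, 0]}, {"fingers": 0, "offset": [0, 0.0002, 0], "rot": [0, 0, 0]}, {"fingers": 0, "offset": [0, 0.0002, 0], "rot": [0, 0, 0]}, {"fingers": 0, "offset": [0, 0, 0], "rot": [0, 0, 0]}])

```text
time: 13.55
ee_pos: [0.5997, 0.1868, 0.0491]
orientation: [-0.199, -3.135, -0.0]
ft_force: [0.1, -0.3, -4.0]
opening: 0.0293
```

Emit:
servo_tool(deltas=[{"fingers": 0, "offset": [0, 0, -0.0005], "rot": [0, 0, 0]}, {"fingers": 0, "offset": [0, 0, -0.0005], "rot": [0, 0, 0]}, {"fingers": 0, "offset": [0, 0, -0.0005], "rot": [0, 0, 0]}, {"fingers": 0, "offset": [0, 0, -0.0005], "rot": [0, 0, 0]}, {"fingers": 0, "offset": [0, 0, 0], "rot": [0, 0, 0]}])

```text
time: 13.97
ee_pos: [0.5998, 0.1865, 0.0471]
orientation: [-0.199, -3.135, 0.0]
ft_force: [0.1, 0.0, -4.5]
opening: 0.0298
```

Emit:
servo_tool(deltas=[{"fingers": 0, "offset": [0, 0, -0.001], "rot": [0, 0, 0]}, {"fingers": 0, "offset": [0, 0, -0.001], "rot": [0, 0, 0]}, {"fingers": 0, "offset": [0, 0, -0.001], "rot": [0, 0, 0]}, {"fingers": 0, "offset": [0, 0, -0.001], "rot": [0, 0, 0]}, {"fingers": 0, "offset": [0, 0, 0], "rot": [0, 0, 0]}])

```text
time: 14.38
ee_pos: [0.5997, 0.1865, 0.043]
orientation: [-0.199, -3.135, 0.0]
ft_force: [0.2, 0.3, -5.1]
opening: 0.0291
```

Emit:
servo_tool(deltas=[{"fingers": 0, "offset": [0, 0, -0.0005], "rot": [0, 0, 0]}, {"fingers": 0, "offset": [0, 0, -0.0005], "rot": [0, 0, 0]}, {"fingers": 0, "offset": [0, 0, -0.0005], "rot": [0, 0, 0]}, {"fingers": 0, "offset": [0, 0, -0.0005], "rot": [0, 0, 0]}, {"fingers": 0, "offset": [0, 0, 0], "rot": [0, 0, 0]}])

```text
time: 14.8
ee_pos: [0.5998, 0.1865, 0.0412]
orientation: [-0.199, -3.135, 0.0]
ft_force: [0.4, 1.6, -4.1]
opening: 0.0291
```

Emit:
servo_tool(deltas=[{"fingers": 0, "offset": [0, 0, -0.0005], "rot": [0, 0, 0]}, {"fingers": 0, "offset": [0, 0, -0.0005], "rot": [0, 0, 0]}, {"fingers": 0, "offset": [0, 0, 0], "rot": [0, 0, 0]}, {"fingers": 0, "offset": [0, 0, 0], "rot": [0, 0, 0]}, {"fingers": 0, "offset": [0, 0, 0], "rot": [0, 0, 0]}])

```text
time: 15.22
ee_pos: [0.5999, 0.1865, 0.0403]
orientation: [0.199, 3.135, -0.0]
ft_force: [-0.7, 0.2, -4.6]
opening: 0.0293
```

Emit:
servo_tool(deltas=[{"fingers": 0, "offset": [0, 0, -0.0005], "rot": [0, 0, 0]}, {"fingers": 0, "offset": [0, 0, -0.0005], "rot": [0, 0, 0]}, {"fingers": 0, "offset": [0, 0, 0], "rot": [0, 0, 0]}, {"fingers": 0, "offset": [0, 0, 0], "rot": [0, 0, 0]}, {"fingers": 0, "offset": [0, 0, 0], "rot": [0, 0, 0]}])

```text
time: 15.63
ee_pos: [0.5999, 0.1866, 0.04]
orientation: [0.199, 3.135, 0.001]
ft_force: [-3.3, -1.5, 5.7]
opening: 0.0293
```

Emit:
servo_tool(deltas=[{"fingers": 0.5, "offset": [0, 0, 0.0005], "rot": [0, 0, 0]}, {"fingers": 0.6, "offset": [0, 0, 0], "rot": [0, 0, 0]}, {"fingers": 0.7, "offset": [0, 0, 0], "rot": [0, 0, 0]}, {"fingers": 0.7, "offset": [0, 0, 0], "rot": [0, 0, 0]}, {"fingers": 0.7, "offset": [0, 0, 0], "rot": [0, 0, 0]}])

```text
time: 16.05
ee_pos: [0.6, 0.1866, 0.0398]
orientation: [0.199, 3.135, -0.0]
ft_force: [-0.0, -0.9, 1.0]
opening: 0.0598
```

Emit:
servo_tool(deltas=[{"fingers": 0.7, "offset": [0, 0, 0.02], "rot": [0, 0, 0]}, {"fingers": 0.7, "offset": [0, 0, 0.025], "rot": [0, 0, 0]}, {"fingers": 0.7, "offset": [0, 0, 0.025], "rot": [0, 0, 0]}, {"fingers": 0.7, "offset": [0, 0, 0.025], "rot": [0, 0, 0]}, {"fingers": 0.7, "offset": [0, 0, 0]}])

```text
invalid input at $.deltas[4]: expected keys fingers, offset, rot
```

Emit:
servo_tool(deltas=[{"fingers": 0.7, "offset": [-0.03, 0.003, 0.01], "rot": [0, 0, 0]}, {"fingers": 0.4, "offset": [-0.03, 0.004, 0.01], "rot": [0, 0, 0]}, {"fingers": 0, "offset": [-0.03, 0.005, 0], "rot": [0, 0, 0]}, {"fingers": 0, "offset": [-0.03, 0.005, 0], "rot": [0, 0, 0]}, {"fingers": 0, "offset": [-0.02, 0.005, 0], "rot": [0, 0, 0]}])

```text
time: 16.47
ee_pos: [0.4579, 0.2094, 0.0602]
orientation: [0.198, 3.135, 0.002]
ft_force: [0.4, -0.2, -0.2]
opening: 0.0116
```

```bash
python3 - <<'E'
from st import *
c=env.capture('wrist');save(c,'w7');st()
E
```

```text
t 16.52 p [453.72 210.12  59.72] yaw -7.1 zax [-4.6e-03  6.0e-04 -1.0e+00] f [-5.8  1.5 -1. ] tq [-0.02  0.36  0.01] op 3.7
track xy mm [-146.68   -3.04]
```

View pics/w7.png

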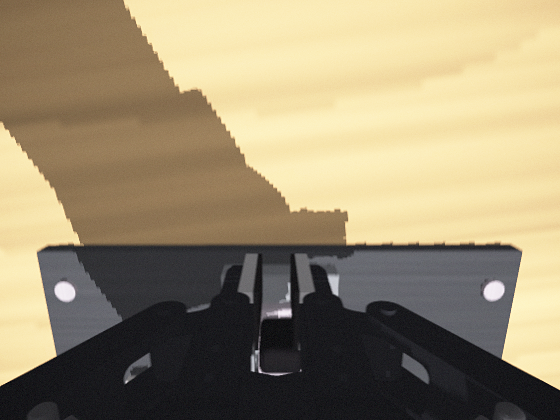

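```bash
python3 - <<'E'
from st import *
c=env.capture('scene')
a=cv2.resize(c['image'][110:260,270:420,::-1],None,fx=3,fy=3,interpolation=cv2.INTER_CUBIC)
t=env.capture('top')
b=cv2.resize(t['image'][150:250,175:275,::-1],None,fx=4.5,fy=4.5,interpolation=cv2.INTER_CUBIC)[:450]
b=b[:,:330]
cv2.imwrite('pics/st8.png',np.hstack([a,b]));st()
E
```

```text
t 16.62 p [458.63 209.26  60.01] yaw -7.16 zax [-7.e-04  3.e-04 -1.e+00] f [ 0.2 -0.5 -0. ] tq [ 0.01 -0.01  0.  ] op 0.3
track xy mm [-141.7    -3.27]
```

View pics/st8.png

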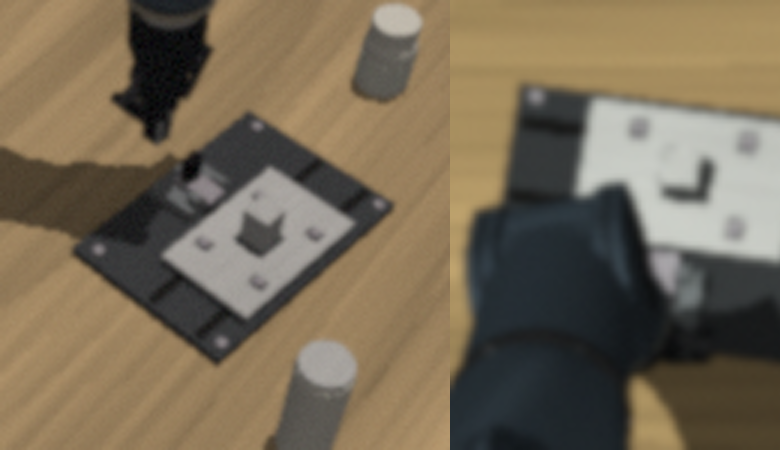

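Emit:
servo_tool(deltas=[{"fingers": 0, "offset": [0.0005, 0.0025, -0.007], "rot": [0, 0, 0]}, {"fingers": 0, "offset": [0, 0, -0.007], "rot": [0, 0, 0]}, {"fingers": 0, "offset": [0, 0, 0], "rot": [0, 0, 0]}, {"fingers": 0, "offset": [0.005, -0.0006, 0], "rot": [0, 0, 0]}, {"fingers": 0, "offset": [0.005, -0.0006, 0], "rot": [0, 0, 0]}])

```text
time: 17.03
ee_pos: [0.4711, 0.2094, 0.0454]
orientation: [-0.2, -3.135, 0.001]
ft_force: [-0.7, 1.7, 0.4]
opening: 0.0001
```

Emit:
servo_tool(deltas=[{"fingers": 0, "offset": [0.004, -0.0005, 0], "rot": [0, 0, 0]}, {"fingers": 0, "offset": [0.004, -0.0005, 0], "rot": [0, 0, 0]}, {"fingers": 0, "offset": [0.004, -0.0005, 0], "rot": [0, 0, 0]}, {"fingers": 0, "offset": [0.004, -0.0005, 0], "rot": [0, 0, 0]}, {"fingers": 0, "offset": [0, 0, 0], "rot": [0, 0, 0]}])

```text
time: 17.45
ee_pos: [0.4869, 0.2077, 0.0458]
orientation: [-0.2, -3.135, 0.0]
ft_force: [-0.9, -0.9, 0.3]
opening: 0.0003
```

Emit:
servo_tool(deltas=[{"fingers": 0, "offset": [0.003, -0.0004, 0], "rot": [0, 0, 0]}, {"fingers": 0, "offset": [0.003, -0.0004, 0], "rot": [0, 0, 0]}, {"fingers": 0, "offset": [0.003, -0.0004, 0], "rot": [0, 0, 0]}, {"fingers": 0, "offset": [0.003, -0.0004, 0], "rot": [0, 0, 0]}, {"fingers": 0, "offset": [0, 0, 0], "rot": [0, 0, 0]}])

```text
time: 17.87
ee_pos: [0.499, 0.2062, 0.0457]
orientation: [0.2, 3.135, 0.0]
ft_force: [-0.9, 0.0, -0.1]
opening: 0.0001
```

```bash
python3 - <<'E'
from st import *
c=env.capture('scene')
a=cv2.resize(c['image'][110:260,270:420,::-1],None,fx=3.8,fy=3.8,interpolation=cv2.INTER_CUBIC)
cv2.imwrite('pics/s9.png',a);st()
c=env.capture('wrist');save(c,'w9')
E
```

```text
t 17.92 p [499.05 206.2   45.75] yaw -7.29 zax [ 9.e-04  0.e+00 -1.e+00] f [-0.1  0.5 -0.1] tq [0.05 0.13 0.  ] op -0.1
track xy mm [-101.22   -1.17]
```

View pics/s9.png

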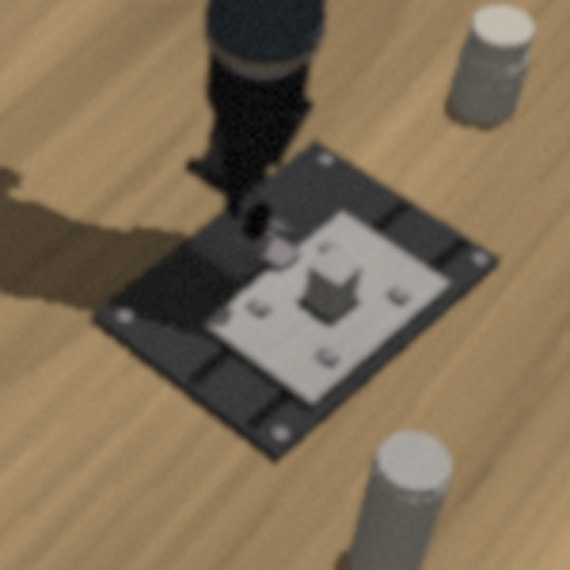

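View pics/w9.png

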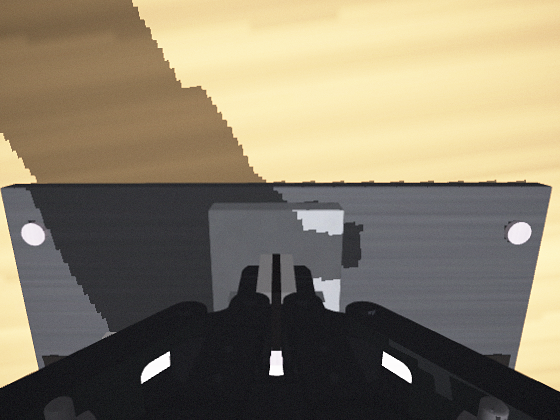

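Emit:
servo_tool(deltas=[{"fingers": 0, "offset": [0.002, -0.0003, 0], "rot": [0, 0, 0]}, {"fingers": 0, "offset": [0.002, -0.0002, 0], "rot": [0, 0, 0]}, {"fingers": 0, "offset": [0.002, -0.0003, 0], "rot": [0, 0, 0]}, {"fingers": 0, "offset": [0.002, -0.0002, 0], "rot": [0, 0, 0]}, {"fingers": 0, "offset": [0, 0, 0], "rot": [0, 0, 0]}])

```text
time: 18.38
ee_pos: [0.5069, 0.2052, 0.0458]
orientation: [0.2, 3.135, 0.0]
ft_force: [-1.8, 0.4, 1.2]
opening: 0.0
```

Emit:
servo_tool(deltas=[{"fingers": 0, "offset": [0.001, -0.0001, 0], "rot": [0, 0, 0]}, {"fingers": 0, "offset": [0.001, -0.0001, 0], "rot": [0, 0, 0]}, {"fingers": 0, "offset": [0.001, -0.0001, 0], "rot": [0, 0, 0]}, {"fingers": 0, "offset": [0, 0, 0], "rot": [0, 0, 0]}, {"fingers": 0, "offset": [0, 0, 0], "rot": [0, 0, 0]}])

```text
time: 18.8
ee_pos: [0.5096, 0.2049, 0.0458]
orientation: [0.2, 3.135, -0.0]
ft_force: [-1.9, -0.1, 1.0]
opening: -0.0001
```

Emit:
servo_tool(deltas=[{"fingers": 0, "offset": [0.001, -0.0001, 0], "rot": [0, 0, 0]}, {"fingers": 0, "offset": [0.001, -0.0001, 0], "rot": [0, 0, 0]}, {"fingers": 0, "offset": [0.001, -0.0001, 0], "rot": [0, 0, 0]}, {"fingers": 0, "offset": [0, 0, 0], "rot": [0, 0, 0]}, {"fingers": 0, "offset": [0, 0, 0], "rot": [0, 0, 0]}])

```text
time: 19.22
ee_pos: [0.5113, 0.2046, 0.0457]
orientation: [-0.199, -3.133, 0.001]
ft_force: [-6.8, 0.3, 4.7]
opening: -0.0001
```

Emit:
servo_tool(deltas=[{"fingers": 0, "offset": [0.001, -0.0001, 0], "rot": [0, 0, 0]}, {"fingers": 0, "offset": [0.001, -0.0001, 0], "rot": [0, 0, 0]}, {"fingers": 0, "offset": [0.001, -0.0001, 0], "rot": [0, 0, 0]}, {"fingers": 0, "offset": [0, 0, 0], "rot": [0, 0, 0]}, {"fingers": 0, "offset": [0, 0, 0], "rot": [0, 0, 0]}])

```text
time: 19.63
ee_pos: [0.5114, 0.2047, 0.0454]
orientation: [-0.197, -3.128, 0.001]
ft_force: [-15.2, 1.4, 10.7]
opening: -0.0001
```

Emit:
servo_tool(deltas=[{"fingers": 0, "offset": [-0.01, 0.0013, 0], "rot": [0, 0, 0]}, {"fingers": 0, "offset": [-0.02, 0.0025, 0], "rot": [0, 0, 0]}, {"fingers": 0, "offset": [-0.03, 0.004, 0.01], "rot": [0, 0, 0]}, {"fingers": 0, "offset": [-0.03, 0.004, 0.03], "rot": [0, 0, 0]}, {"fingers": 0, "offset": [-0.02, 0.002, 0.035], "rot": [0, 0, 0]}])

```text
time: 20.05
ee_pos: [0.4031, 0.2176, 0.1192]
orientation: [-0.199, -3.132, 0.004]
ft_force: [-0.1, 0.8, 0.5]
opening: 0.0003
```

Emit:
servo_tool(deltas=[{"fingers": 0, "offset": [0, 0, 0.035], "rot": [0, 0, 0]}, {"fingers": 0, "offset": [0, 0, 0.035], "rot": [0, 0, 0]}, {"fingers": 0, "offset": [0, 0, 0.03], "rot": [0, 0, 0]}, {"fingers": 0, "offset": [0, 0, 0], "rot": [0, 0, 0]}, {"fingers": 0, "offset": [0, 0, 0], "rot": [0, 0, 0]}])

```text
time: 20.47
ee_pos: [0.4074, 0.2189, 0.2219]
orientation: [0.199, 3.131, 0.006]
ft_force: [-1.2, -0.2, -0.7]
opening: -0.0001
```

```bash
python3 - <<'E'
from st import *
c=env.capture('scene')
a=cv2.resize(c['image'][110:260,270:420,::-1],None,fx=3.8,fy=3.8,interpolation=cv2.INTER_CUBIC)
cv2.imwrite('pics/s10.png',a);st()
c=env.capture('wrist');save(c,'w10')
E
```

```text
t 20.52 p [406.49 218.39 220.51] yaw -7.27 zax [ 0.002   0.0015 -1.    ] f [-0.   0.2 -0.6] tq [ 0.02 -0.02  0.03] op -0.0
track xy mm [-194.58   -0.84]
```

View pics/s10.png

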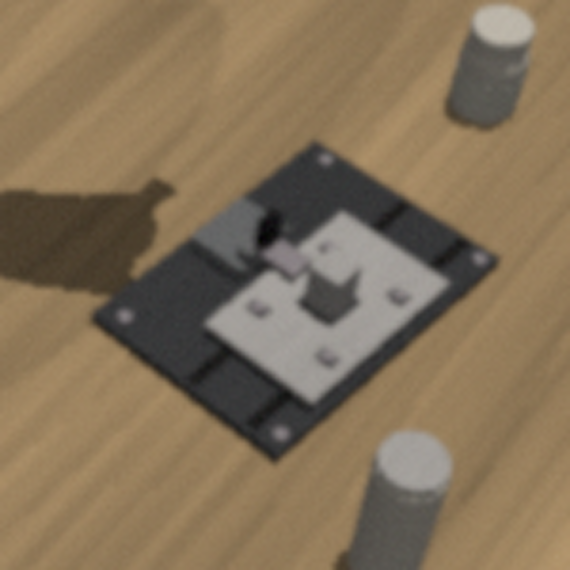

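View pics/w10.png

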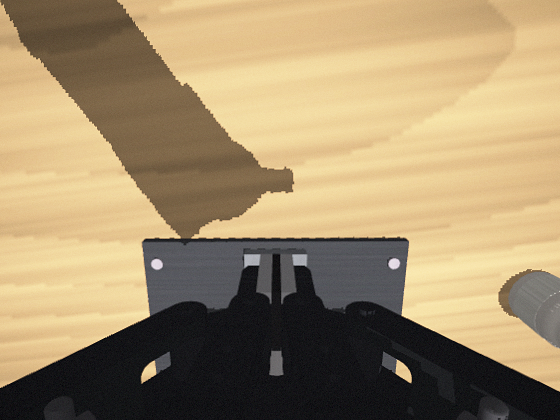

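Emit:
servo_tool(deltas=[{"fingers": 1, "offset": [-0.005, 0, 0.02], "rot": [0, 0, 0]}, {"fingers": 1, "offset": [0, 0, 0.01], "rot": [0, 0, 0]}, {"fingers": 1, "offset": [0, 0, 0], "rot": [0, 0, 0]}, {"fingers": 1, "offset": [0, 0, 0], "rot": [0, 0, 0]}, {"fingers": 1, "offset": [0, 0, 0], "rot": [0, 0, 0]}])

```text
time: 20.98
ee_pos: [0.4006, 0.2178, 0.2488]
orientation: [-0.199, -3.134, 0.002]
ft_force: [-0.6, 0.4, 0.3]
opening: 0.0601
```

```bash
python3 - <<'E'
from st import *
st()
c=env.capture('wrist');save(c,'w11');im=c['image'][:,:,::-1]
cv2.imwrite('pics/w11z.png',cv2.resize(im[220:390,140:410],None,fx=2.9,fy=2.9,interpolation=cv2.INTER_CUBIC))
E
```

```text
t 20.98 p [400.65 217.8  248.83] yaw -7.28 zax [-0.0014 -0.0012 -1.    ] f [-0.6  0.4  0.3] tq [-0.01 -0.05  0.03] op 60.1
track xy mm [-200.3    -2.17]
```

View pics/w11z.png

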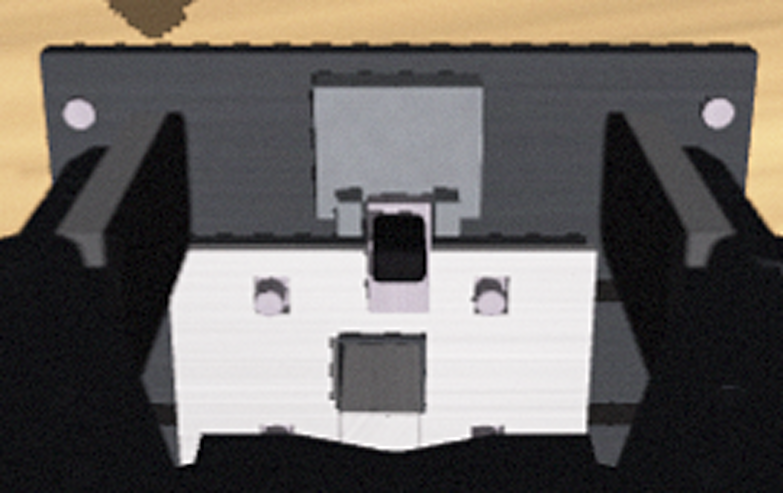

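```bash
python3 - <<'E'
from st import *
c=env.capture('wrist')
z=lambda u,v:(140+(u+.5)/2.9-.5,220+(v+.5)/2.9-.5)
ex=np.array([np.cos(np.radians(-7.25)),np.sin(np.radians(-7.25))])
e=world(c,*z(398,249),z=.025)[:2]@ex; t=world(c,*z(398,311),z=.035)[:2]@ex
s=[world(c,*z(*p),z=.03)[:2]@ex for p in[(270,299),(490,299)]]
print('overlap mm',(t-e)*1000,'tip - stud line (home: +1)',[(t-q)*1000 for q in s])
for n in ('can','carton','jar'):
    pass
k=env.capture('top');save(k,'top12')
for n in ('can','carton','jar'):
    for r in env.spot_point('top',n)[:1]: print(n,r['confidence'],world(k,*r['location'],z=0).round(3))
st()
E
```

```text
overlap mm 21.40807374786946 tip - stud line (home: +1) [np.float64(2.106872618611977), np.float64(2.146512925047528)]
can 0.83 [0.752 0.013 0.   ]
carton 0.82 [ 0.539 -0.481  0.   ]
jar 0.74 [0.584 0.49  0.   ]
t 21.28 p [400.94 217.94 249.7 ] yaw -7.28 zax [-5.e-04 -6.e-04 -1.e+00] f [-0.1 -0.6  0.2] tq [ 0.01  0.01 -0.05] op 85.6
track xy mm [-200.03   -1.99]
```

View pics/top12.png

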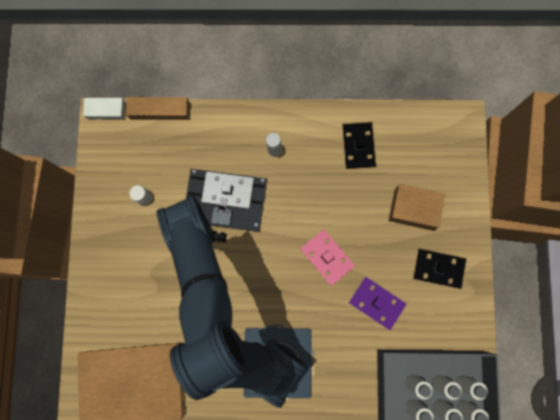

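Everything is in place: the bolt tip overlaps the plate by about 21 mm, which is its home position, and the bystanders haven't moved.

```bash
python3 -c "
from plant import env
print(env.hand_in())"
```

```text
the job is handed in; nothing more can be done
None
```

The shoe is seated over the four studs, the bolt is pushed home over its plate, and I handed the job in at about 21 s. The hand-in gives no verdict.

**What I did**
- I gripped the bare aluminium shoe by its spigot, laid it on the stud tops about 4.4 mm short of the match, and slid it along track +y.
- The slots found the studs with about 11 N on them and 5–7 N of drag. I then lowered the shoe into place; it went down 9.9 mm in all, against the 10 mm expected.
- I let go and pushed the knob with closed fingers until the bolt hit its end stop, at about 15 N. Then I backed clear.

**Last checks**
- The wrist picture shows the studs standing through the slots and the plate flat.
- The bolt tip overlaps the plate edge by 21.4 mm, against 21 mm expected. Measured from the stud line it came out about 2.1 mm against 1 mm. Both readings mean the bolt is fully home, within the camera error.
- The can, carton and jar are within a few mm of where they started.
- The wrist force reads near zero and the gripper is clear, about 0.25 m above the bench.

**What went wrong or disagreed**
- One lift command was refused because a row was missing its turn value. The sideways move after it therefore ran at only 40–60 mm height, with the open fingers passing either side of the spigot and the knob. Pictures taken straight afterwards showed the shoe still seated and the bolt still drawn back.
- The estimates of the track's x position differed by up to 8 mm between views. I went by a stud seen through a slot instead.

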